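# Turn the turntable to bring the sippy cup to the bin's opening

### The arm

A 7-joint arm with a two-finger parallel gripper is mounted at the origin on the work surface. World frame = base frame: x ahead of the robot, y to its left, z up, the work surface at z = 0. Lengths are in m, angles in rad, forces in N, time in s.
With the tool pointing down it reaches from about 0.425 to 0.825 m from the base axis. Payload 3.6 kg.
Tool frame: the origin (TCP) lies on the centre line of the jaws, within the pads' length; the fingertips stand 14 mm ahead of it and the grasp point (between the pads) lies 5 mm behind it; z points along the fingers, y is the line along which they close (so a half turn about z gives the same grasp; the last joint's range is limited). The gripper opens to 85 mm and grips with 20 to 120 N. Pads are 22 mm wide; open, the fingers measure 114 mm over their backs; the gripper's body (76 mm by 85 mm) begins 54 mm behind the grasp point. The pads swing forward as they close: fully open they stand 13 mm farther back than shut.
Start: joints at [-1.327, 0.615, -0.013, 1.423, 0.008, 1.103, -0.04], TCP at [0.173, 0.626, 0.207] pointing down, gripper open.
Joint ranges: [-3.12, 3.12], [-0.3, 2.06], [-1.34, 1.32], [0.26, 2.42], [-1.36, 4.5], [0.01, 1.98], [-2.84, 2.84]. Speed limits (rad/s): [2.79, 2.79, 3.14, 3.14, 3.14, 3.14, 3.14].

### API

Orientations are given as a unit quaternion [x, y, z, w].
In Python, from station import get_obs, grab_frame, finish_job gives the robot as it stands. The module is installed in compiled form; this text tells all that it offers.
- The arm moves only by the tool jog_arm, never from a script. Its argument "commands" is a list of rows, each an object with "slide": the shift along the world's x, y, z each as a share of 0.12 m, from -1 to 1, a list of three; "turn": the turn, a rotation vector about the world's x, y, z each as a share of 120 degrees, from -1 to 1, a list of three; "hand": the opening, from -1 (shut) to 1 (fully open). In form: [{"slide": [tx, ty, tz], "turn": [ax, ay, az], "hand": hand}, ...]. A call has 1 to 12 rows; each row is the pose to reach, as a shift and turn from the pose commanded when the call began; what a row does not reach only later rows make up. A row lasts 1/10 s, in which the tool goes at most 50 mm and 8.59 degrees, less where a joint would pass 70% of its speed; a pose out of reach is approached as far as the arm can. A call with a number of a shift or a turn outside -1 to 1 is refused whole. A call with a gripper value outside its range is refused whole. The fingers move at their own pace and stop on an object; "newtons" is the grip in N (left out, the last holds). Time passes only in rows, so rows that repeat a pose let the fingers close. It gives the time, the measured TCP pose, the force, the opening and the grip force at its end, in the units of the state.
- get_obs(): the state, without advancing time (a new reading comes with each control period).
- grab_frame(name): name is "scene" or "side" or "wrist"; returns a dict with "image" (480x640x3 uint8, red, green, blue), "z_map" (480x640 float32, m along the optical axis (not along the pixel's ray), 0 where there is no reading), "fx", "fy", "cx", "cy" (pixels), "k1" (the pictures are not rectified: a ray, as slopes to the right and down, at radius r is drawn at 1 + k1 r^2 times it, then the intrinsics apply), "origin" and "attitude" of the camera in the world; the wrist camera has in their place "T_tool_cam" (4x4, takes a point from camera to tool coordinates, whose origin is the TCP and whose axes are the flange's). Camera axes: x right, y up, looking along -z (the intrinsics and any distortion apply to the point x, -y, -z); pixel columns grow to the right and rows downward; lengths in m; the calibration is good to about 2 mm. A picture is of the moment at which its call begins: read the wrist's pose just before it.
- finish_job(): hands the job in; it is judged then, once.
The state is a dict: "time": time; "q": joint angles; "dq": joint speeds; "effort": joint torques, N m; "ee_pos": TCP position; "ee_rot": TCP orientation; "contact_force": force on the tool from outside, world axes, zero at the start; "ft_torque": the same for the moment, N m; "opening": finger opening in m; "grip_force": force on a finger pad.
Only numpy, scipy, OpenCV 4.12 (cv2) and the standard library are available. Lean on these libraries where they do the work, as an engineer would, in place of code of your own. Each camera call takes 0.05 s, during which the arm holds its last target. There are 200 camera calls.

### The job

Another bin is about to be stacked on this tower, after which things can only be taken out through the dipped front of the top bin. With one fingertip, push on a divider of the wooden turntable in the top bin and turn it gently round until the steel sippy cup stands in the middle of the dipped front. Grip and lift nothing, do not touch the things standing on the turntable, leave the rattle and the teether where they are, and take the hand clear.

Things in the scene. Friction and masses are not known exactly. Their poses are not given: they have to be found in the camera images.
- bins: Tower of two green plastic stacking bins, fixed, 310 x 310 mm, walls 4 mm. Origin on the niche floor under the tower's centre; z up; x towards the dipped fronts, which face away from the robot, give or take 0.5 rad. The top bin stands from 100 to 230 mm up; its inner floor is 104 mm up. The lower bin needs nothing.
- mouth (a point): Middle of the top edge of the top bin's dipped front, 153 mm along the tower's x from its centre axis, 135 mm above the niche floor. The front wall is only this high (35 mm) over its middle 170 mm; left and right of that it is as high as the other walls.
- turntable: Wooden turntable in the top bin, 280 mm across, rim 21 mm high. Turns endlessly, both ways, about the tower's vertical centre axis; stays where left (friction about 0.06 N m). Origin on the axis, under the tray, 114 mm above the niche floor; tray floor 6 mm above it. Three compartments centred at 0, 120 and 240 degrees from its x axis hold one thing each, about 80 mm from the axis, in any order.
- hub (a point): Top of the turntable's middle post (24 mm across), on the axis, 204 mm above the niche floor. Three upright wooden dividers, 6 mm thick, their top edges 4 mm lower (200 mm above the niche floor, 80 mm above the tray floor), run out from the post to 136 mm from the axis, at 60, 180 and 300 degrees from the turntable's x axis. They move as one with the turntable.
- cup: Stainless steel sippy cup, 68 mm across, 98 mm high with its grey lid and short spout, standing upright on the floor of one turntable compartment, within a few mm of its middle (80 mm from the axis, top about 218 mm above the niche floor). Origin at the centre of its underside, z up.
- ramekin: White ceramic ramekin, 82 mm across and 45 mm high, in another compartment. Origin at the centre of its underside. Not to be touched.
- pacifier_box: Blue plastic pacifier box, closed, 72 x 58 x 51 mm, in the third compartment. Origin at the centre of its underside. Not to be touched.
- rattle: Wooden spinning rattle, 64 mm across its foot, 114 mm high, standing on the niche floor to the right of the tower. Origin at the centre of its underside. To be left alone.
- teether: Flat peach silicone elephant teether, about 110 x 75 mm and 18 mm thick, lying on the niche floor to the left of the tower. Origin at the middle of the elephant's body, underside. To be left alone.
Things that resemble listed ones, but are neither listed nor needed, are in the scene too. Leave any pink, red or turquoise look-alike of the cup alone.

How it is judged:
By the outcome, as a careful person would: the job done as asked, in the order asked, and still so for the second after the job is handed in, with the robot touching nothing.
It also fails if it takes over 48 s, if anything falls off the work surface, if the arm or the gripper's body presses on something with over 40 N, if the wrist force passes 120 N, or if a joint passes its speed limit or range.

## Working session

There is one attempt and no reset: what is moved stays moved. The work goes in short steps, Python scripts to look and compute and a tool call to move; the robot and the scene stay as the last step left them, time stands still between calls to the robot, and variables do not carry over. Pictures are saved under pics/ and viewed, at most 10 in all, crops included, and the job is handed in when it is done.

Besides the shell and the picture viewer there is one more tool, called in YAML: its name, and indented under it one key for each argument. jog_arm: Moves the arm, as the interface text tells. Its arguments: {"type":"object","properties":{"commands":{"type":"array"},"newtons":{"type":"number"}},"required":["commands"]}

```bash
mkdir -p pics; cat > h.py <<'E'
import numpy as np,cv2
from station import *
from scipy.spatial.transform import Rotation as R
def cam(f):
    a=f.get("attitude")
    a=np.array(a,float)
    M=R.from_quat(a).as_matrix() if a.size==4 else a.reshape(3,3)
    return np.array(f["origin"]),M
def slopes(f,uv):
    K=np.array([[f["fx"],0,f["cx"]],[0,f["fy"],f["cy"]],[0,0,1.]])
    return cv2.undistortPoints(np.array(uv,float).reshape(-1,1,2),K,np.array([f["k1"],0,0,0.])).reshape(-1,2)
def cloud(f):
    v,u=np.mgrid[:480,:640]
    s=slopes(f,np.stack([u,v],-1).reshape(-1,2));z=f["z_map"].reshape(-1)
    o,M=cam(f)
    P=(np.c_[s[:,0]*z,-s[:,1]*z,-z])@M.T+o
    P[z==0]=np.nan
    return P.reshape(480,640,3)
E
python3 - <<'E'
from h import *
print(get_obs())
for n in("scene","side"):
    f=grab_frame(n); cv2.imwrite(f"pics/{n}.png",f["image"][:,:,::-1]); print({k:v for k,v in f.items() if k not in("image","z_map")})
    np.savez(n,**f)
E
```

```text
{'time': 0.0, 'q': array([-1.32749895,  0.6159302 , -0.01261533,  1.42494333,  0.00809615,
        1.10339198, -0.04039888]), 'dq': array([-0.00011892, -0.00047331, -0.00108178, -0.00072109, -0.0001294 ,
        0.00059804,  0.00048499]), 'effort': array([ 2.00259083e-04, -4.69211876e+01,  2.59254109e-01, -1.71030951e+01,
        9.96799063e-03,  9.85822961e-03, -9.08081972e-06]), 'ee_pos': array([0.17301493, 0.6256725 , 0.20601639]), 'ee_rot': array([ 1.34457416e-01,  9.90918505e-01, -1.30178115e-03, -1.58407241e-04]), 'contact_force': array([-0.19441784,  0.01927768,  0.67916352]), 'ft_torque': array([-0.0093195 , -0.03970336, -0.01991726]), 'grip_force': 0.0, 'opening': 0.08524248037426484}
{'fx': 434.3433678765061, 'fy': 434.3433678765061, 'cx': 320.8244621697333, 'cy': 240.20165568302784, 'k1': -0.03499606391340082, 'origin': array([ 1.36616506, -0.25449208,  0.81569002]), 'attitude': array([0.36378746, 0.26448544, 0.53417744, 0.71579369])}
{'fx': 520.4992380174455, 'fy': 520.4992380174455, 'cx': 322.3905799993029, 'cy': 229.0889236827344, 'k1': -0.00927089614780263, 'origin': array([-0.53208526, -0.20190574,  1.19591875]), 'attitude': array([ 0.29528778, -0.24881458, -0.58753312,  0.71112676])}
```

View pics/scene.png

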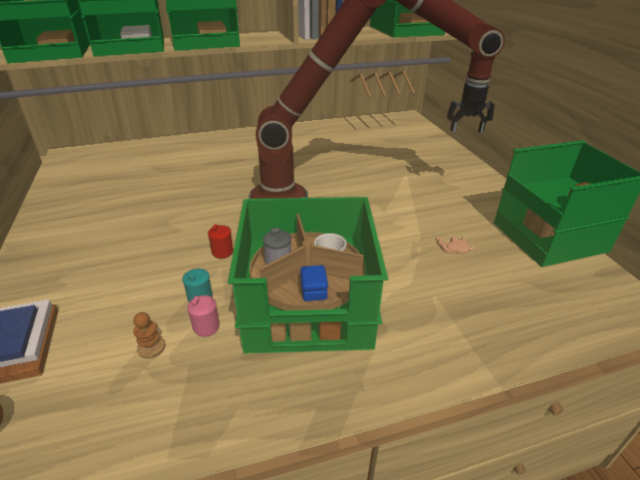

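View pics/side.png

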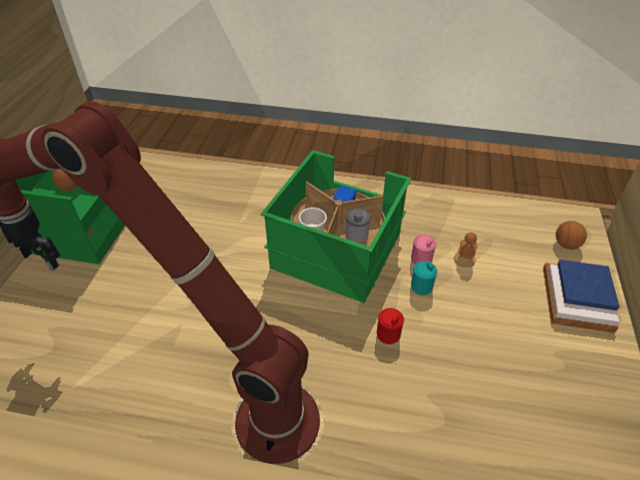

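Scene view: the tower is at about (310,280), with the grey steel cup at (277,243), the white ramekin at (330,245) and the blue box at (314,283) by the dipped front. Cup candidates are red (220,240), turquoise (197,287), pink (203,315) and grey (277,243). Only the grey one is steel and stands on the turntable. The side view shows it at (357,225).

```bash
python3 - <<'E'
from h import *
C=[]
for n in("scene","side"):
    f=dict(np.load(n+".npz")); P=cloud(f); im=f["image"]; hsv=cv2.cvtColor(im,cv2.COLOR_RGB2HSV)
    near=(np.hypot(P[...,0]-0.6,P[...,1]+0.0)<0.45)
    g=(hsv[...,0]>45)&(hsv[...,0]<80)&(hsv[...,1]>120)
    # tower component
    x0,x1=(225,395) if n=="scene" else (255,415)
    m=np.zeros((480,640),bool); m[140:360,x0:x1]=1
    rim=g&m&(abs(P[...,2]-.23)<.006)
    p=P[rim]; r=cv2.minAreaRect((p[:,:2]*1000).astype(np.float32)); print(n,"rim",len(p),r,np.median(p[:,2]))
    c=np.array(r[0])/1000;C.append(c)
    rr=np.hypot(*(P[...,:2]-c).transpose(2,0,1))
    wood=(hsv[...,0]<22)&(hsv[...,1]>60)&m&(rr<.142)
    top=wood&(abs(P[...,2]-.2)<.004)
    q=P[top]-[*c,0]; print("div tops",len(q)); 
    a=np.degrees(np.arctan2(q[:,1],q[:,0]))[np.hypot(q[:,0],q[:,1])>.03]
    h,e=np.histogram(a,72,(-180,180));print([(int(e[i]),int(h[i])) for i in range(72) if h[i]])
    grey=(hsv[...,1]<60)&m&(rr<.142)&(P[...,2]>.19)
    q=P[grey];print("cup",len(q),q[:,:2].min(0),q[:,:2].max(0),q[:,2].max())
    blue=(hsv[...,0]>105)&(hsv[...,0]<130)&(hsv[...,1]>120)&m&(rr<.15)
    q=P[blue];print("blue",len(q),np.median(q,0),q[:,2].max())
    print("table z",np.nanmedian(P[300:420,100:200,2]))
    for nm,mm in(("hub",wood&(abs(P[...,2]-.204)<.003)&(rr<.02)),):
        print(nm,mm.sum(),P[mm].mean(0))
E
```

```text
scene rim 1589 ((576.8806762695312, -44.104888916015625), (323.7071533203125, 329.3490295410156), 75.60368347167969) 0.22865790279604903
div tops 347
[(-180, 2), (-70, 41), (-65, 61), (45, 3), (50, 67), (55, 29), (170, 8), (175, 35)]
cup 445 [ 0.50776236 -0.14013442] [ 0.56913585 -0.07604373] 0.2187353613844869
blue 813 [ 0.67930563 -0.05372683  0.16808861] 0.17324058210494342
table z -0.0006636020596768599
hub 44 [ 0.57786848 -0.04503062  0.20264743]
side rim 1358 ((575.3531494140625, -46.04986572265625), (327.7034912109375, 333.5158386230469), 75.95027923583984) 0.2295422368412831
div tops 241
[(-155, 1), (-150, 1), (-75, 8), (-70, 45), (-65, 19), (50, 6), (55, 48), (60, 8), (170, 17), (175, 33)]
cup 359 [ 0.49391242 -0.14120331] [ 0.58842015 -0.05862011] 0.22017198023335816
blue 250 [ 0.6540383  -0.05299854  0.17088585] 0.17807613392522126
table z 0.0007112272234799377
hub 34 [ 0.57341781 -0.04686638  0.20405043]
```

```bash
python3 - <<'E'
import cv2,numpy as np
a=cv2.imread("pics/scene.png")[185:355,215:400];b=cv2.imread("pics/side.png")[140:310,250:420]
cv2.imwrite("pics/crop.png",np.hstack([cv2.resize(a,(400,400*170//185)),cv2.resize(b,(367,367))]))
E
```

```text
(no output)
```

View pics/crop.png

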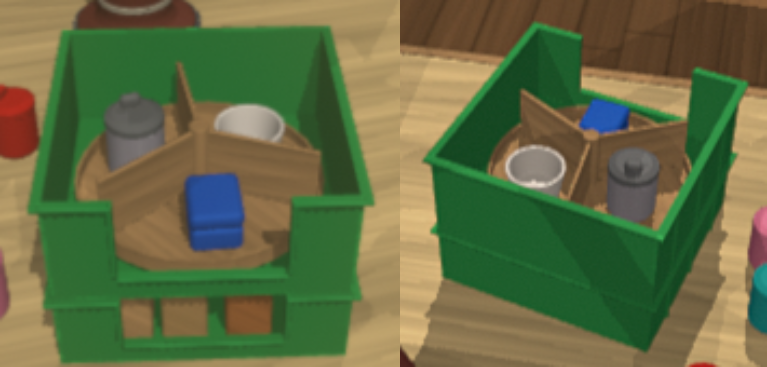

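The crop confirms it: the steel cup with the grey lid is in the compartment at about -122°. It has to be turned counter-clockwise by about 108° to reach the front at about -14°. I'll push the divider at 175°, with the fingertip held above the low ramekin and behind that divider. First I'll carry the hand over, high and shut.

jog_arm:
  commands:
    - {"slide": [0.5, -0.833, 0.833], "turn": [0, 0, -0.236], "hand": -1}
    - {"slide": [0.5, -0.833, 0.833], "turn": [0, 0, -0.236], "hand": -1}
    - {"slide": [0.5, -0.833, 0.833], "turn": [0, 0, -0.236], "hand": -1}
    - {"slide": [0.5, -0.833, 0.833], "turn": [0, 0, -0.236], "hand": -1}
  newtons: 20

```text
time: 0.5
ee_pos: [0.2395, 0.5236, 0.3124]
ee_rot: [0.379, 0.925, 0.004, 0.002]
contact_force: [0.8, 0.4, -0.8]
opening: 0.0286
grip_force: 0.0
```

jog_arm:
  commands:
    - {"slide": [0.833, -1, 0], "turn": [0, 0, -0.236], "hand": -1}
    - {"slide": [0.833, -1, 0], "turn": [0, 0, -0.236], "hand": -1}
    - {"slide": [0.833, -1, 0], "turn": [0, 0, -0.236], "hand": -1}
    - {"slide": [0.833, -1, 0], "turn": [0, 0, -0.236], "hand": -1}

```text
time: 0.9
ee_pos: [0.3389, 0.3993, 0.3075]
ee_rot: [0.595, 0.804, -0.001, 0.003]
contact_force: [-0.2, 0.5, 1.0]
opening: -0.0001
grip_force: 0.0
```

jog_arm:
  commands:
    - {"slide": [0.667, -1, 0], "turn": [0, 0, -0.236], "hand": -1}
    - {"slide": [0.667, -1, 0], "turn": [0, 0, -0.236], "hand": -1}
    - {"slide": [0.667, -1, 0], "turn": [0, 0, -0.236], "hand": -1}
    - {"slide": [0.667, -1, 0], "turn": [0, 0, -0.236], "hand": -1}

```text
time: 1.3
ee_pos: [0.4172, 0.279, 0.3075]
ee_rot: [0.774, 0.634, -0.0, 0.002]
contact_force: [-0.1, 0.4, 0.1]
opening: -0.0
grip_force: 0.0
```

jog_arm:
  commands:
    - {"slide": [0.417, -1, 0], "turn": [0, 0, -0.236], "hand": -1}
    - {"slide": [0.417, -1, 0], "turn": [0, 0, -0.236], "hand": -1}
    - {"slide": [0.417, -1, 0], "turn": [0, 0, -0.236], "hand": -1}
    - {"slide": [0.417, -1, 0], "turn": [0, 0, -0.236], "hand": -1}

```text
time: 1.7
ee_pos: [0.4647, 0.1607, 0.3074]
ee_rot: [0.904, 0.427, -0.0, 0.002]
contact_force: [0.1, 1.5, 0.1]
opening: -0.0003
grip_force: 0.0
```

jog_arm:
  commands:
    - {"slide": [0.1, -0.8, 0], "turn": [0, 0, -0.236], "hand": -1}
    - {"slide": [0.1, -0.8, 0], "turn": [0, 0, -0.236], "hand": -1}
    - {"slide": [0.1, -0.8, 0], "turn": [0, 0, -0.236], "hand": -1}
    - {"slide": [0.1, -0.8, 0], "turn": [0, 0, -0.236], "hand": -1}
    - {"slide": [0.1, -0.8, 0], "turn": [0, 0, -0.236], "hand": -1}

```text
time: 2.2
ee_pos: [0.475, 0.0707, 0.3068]
ee_rot: [0.98, 0.199, -0.0, -0.0]
contact_force: [-0.6, 0.3, -1.0]
opening: 0.0001
grip_force: 0.0
```

```bash
cat > ang.py <<'E'
from h import *
# tower centre/yaw from rim, cup lid circle, dividers
def measure(f,c=None):
    P=cloud(f); hsv=cv2.cvtColor(f["image"],cv2.COLOR_RGB2HSV)
    near=np.hypot(P[...,0]-.576,P[...,1]+.045)<.25
    g=(hsv[...,0]>45)&(hsv[...,0]<80)&(hsv[...,1]>120)&near&(abs(P[...,2]-.23)<.006)
    r=cv2.minAreaRect((P[g][:,:2]*1000).astype(np.float32))
    if c is None: c=np.array(r[0])/1000
    rr=np.hypot(P[...,0]-c[0],P[...,1]-c[1])
    grey=(hsv[...,1]<60)&(rr<.125)&(P[...,2]>.195)
    k=cv2.morphologyEx(grey.astype(np.uint8),cv2.MORPH_OPEN,np.ones((3,3)))>0
    q=P[k]; e,rad=cv2.minEnclosingCircle((q[:,:2]*1000).astype(np.float32))
    e=np.array(e)/1000
    wood=(hsv[...,0]<22)&(hsv[...,1]>60)&(rr<.136)&(rr>.04)&(abs(P[...,2]-.199)<.005)
    q2=P[wood][:,:2]-c; a=np.arctan2(q2[:,1],q2[:,0]); d=np.degrees(np.angle(np.mean(np.exp(3j*a))))/3
    v=e-c
    print("rim",np.round(r[0],1),np.round(r[2],1),"cup",np.round(e,4),"rad",round(rad,1),"ang",np.degrees(np.arctan2(v[1],v[0])).round(1),"r",np.hypot(*v).round(4),"div",(d+np.array([0,120,240])).round(1),wood.sum(),k.sum())
E
python3 - <<'E'
from ang import *
for n in("scene","side"): measure(dict(np.load(n+".npz")),np.array([.576,-.045]))
o=get_obs();print(o["time"],o["ee_pos"],o["ee_rot"],o["opening"],o["contact_force"],o["q"])
E
```

```text
rim [576.9 -44.1] 75.6 cup [ 0.5367 -0.108 ] rad 33.3 ang -121.9 r 0.0742 div [ 55.2 175.2 295.2] 281 407
rim [575.4 -46. ] 76.0 cup [ 0.5288 -0.109 ] rad 34.8 ang -126.4 r 0.0795 div [ 55.4 175.4 295.4] 194 325
2.2 [0.47495985 0.07074066 0.30676296] [ 9.79985589e-01  1.99067850e-01 -4.72279004e-04 -1.15036702e-04] 0.00013415857574060642 [-0.57029455  0.27813691 -0.96593991] [-0.73672795  0.31106913  0.74180093  1.74614625 -0.22629007  1.17300818
 -1.10018831]
```

jog_arm:
  commands:
    - {"slide": [0.08, -0.64, 0], "turn": [0, 0, -0.236], "hand": -1}
    - {"slide": [0.08, -0.64, 0], "turn": [0, 0, -0.236], "hand": -1}
    - {"slide": [0.08, -0.64, 0], "turn": [0, 0, -0.236], "hand": -1}
    - {"slide": [0.08, -0.64, 0], "turn": [0, 0, -0.236], "hand": -1}
    - {"slide": [0.08, -0.64, -0.35], "turn": [0, 0, -0.236], "hand": -1}
    - {"slide": [0.08, -0.64, -0.67], "turn": [0, 0, -0.236], "hand": -1}
    - {"slide": [0.08, -0.64, -0.67], "turn": [0, 0, -0.236], "hand": -1}
    - {"slide": [0.08, -0.64, -0.67], "turn": [0, 0, -0.236], "hand": -1}

```text
time: 3.0
ee_pos: [0.4851, -0.0061, 0.2271]
ee_rot: [0.999, -0.046, -0.0, 0.0]
contact_force: [0.9, 0.5, 0.3]
opening: -0.0001
grip_force: 0.0
```

```bash
python3 - <<'E'
from h import *
o=get_obs();print(o["time"],o["ee_pos"],o["ee_rot"])
a=grab_frame("scene")["image"][165:345,215:395,::-1];b=grab_frame("side")["image"][130:310,240:420,::-1]
cv2.imwrite("pics/c2.png",np.hstack([cv2.resize(a,(400,400)),cv2.resize(b,(400,400))]))
E
```

```text
3.0 [ 0.48508833 -0.0060689   0.22712712] [ 9.98929421e-01 -4.62590522e-02 -2.56299010e-04  2.16909538e-04]
```

View pics/c2.png

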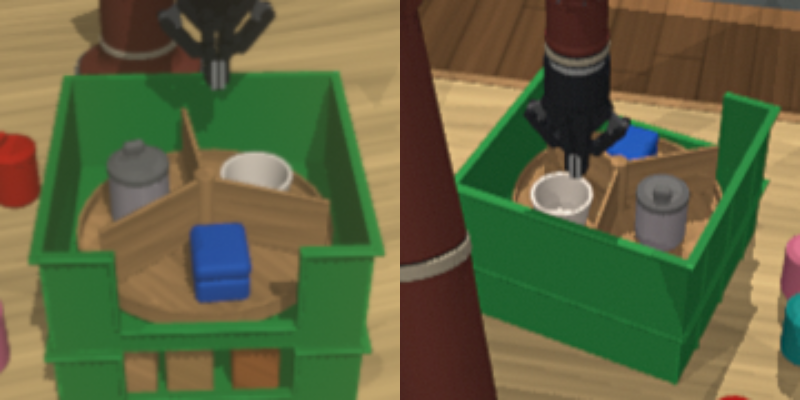

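The tip hovers behind the 175° divider, clear of everything. The knuckles spread wide, so I'll measure their height from depth, since they will pass over the cup (218 mm).

```bash
python3 - <<'E'
from h import *
o=get_obs();p=o["ee_pos"]
for n in("scene","side"):
    f=grab_frame(n);P=cloud(f);hsv=cv2.cvtColor(f["image"],cv2.COLOR_RGB2HSV)
    d=P-p; m=(hsv[...,2]<90)&(hsv[...,1]<130)&(np.hypot(d[...,0],d[...,1])<.09)&(d[...,2]>-.03)&(d[...,2]<.15)
    q=d[m]; print(n,"min z",np.percentile(q[:,2],[0.5,2]))
    for lo in range(0,70,10):
        s=q[(abs(q[:,1])*1000>=lo)&(abs(q[:,1])*1000<lo+10)]
        if len(s)>5: print(lo,len(s),np.percentile(s[:,2],[1,5,20]).round(3),np.percentile(s[:,0],[2,98]).round(3))
# circular path table
c=np.array([.576,-.045])
for ph in range(157,282,6):
    a=np.radians(ph);print(ph,(c+.0975*np.array([np.cos(a),np.sin(a)])).round(4))
E
```

```text
scene min z [-0.00486757  0.02398401]
0 297 [0.026 0.037 0.064] [-0.007  0.022]
10 270 [-0.001  0.037  0.067] [-0.037  0.023]
20 205 [-0.011  0.071  0.079] [-0.051  0.017]
30 217 [-0.001  0.075  0.086] [-0.054  0.018]
40 145 [0.084 0.09  0.097] [-0.005  0.018]
50 89 [0.098 0.101 0.107] [-0.016  0.02 ]
60 7 [0.108 0.109 0.111] [-0.011  0.008]
side min z [-0.02047257  0.03782035]
0 179 [0.033 0.039 0.068] [-0.02   0.007]
10 173 [0.035 0.045 0.071] [-0.021  0.003]
20 142 [0.068 0.074 0.079] [-0.018  0.011]
30 147 [0.075 0.081 0.089] [-0.018  0.012]
40 111 [0.09  0.094 0.102] [-0.018  0.005]
50 68 [0.104 0.107 0.113] [-0.019  0.017]
157 [ 0.4863 -0.0069]
163 [ 0.4828 -0.0165]
169 [ 0.4803 -0.0264]
175 [ 0.4789 -0.0365]
181 [ 0.4785 -0.0467]
187 [ 0.4792 -0.0569]
193 [ 0.481  -0.0669]
199 [ 0.4838 -0.0767]
205 [ 0.4876 -0.0862]
211 [ 0.4924 -0.0952]
217 [ 0.4981 -0.1037]
223 [ 0.5047 -0.1115]
229 [ 0.512  -0.1186]
235 [ 0.5201 -0.1249]
241 [ 0.5287 -0.1303]
247 [ 0.5379 -0.1347]
253 [ 0.5475 -0.1382]
259 [ 0.5574 -0.1407]
265 [ 0.5675 -0.1421]
271 [ 0.5777 -0.1425]
277 [ 0.5879 -0.1418]
```

Knuckles stay about 70 mm above the TCP, so they clear the cup. Now I'll descend, and print the arc in jog units.

jog_arm:
  commands:
    - {"slide": [0, 0, -0.15], "turn": [0, 0, 0], "hand": -1}
    - {"slide": [0, 0, -0.25], "turn": [0, 0, 0], "hand": -1}
    - {"slide": [0, 0, -0.25], "turn": [0, 0, 0], "hand": -1}
    - {"slide": [0, 0, -0.25], "turn": [0, 0, 0], "hand": -1}

```text
time: 3.6
ee_pos: [0.4851, -0.0064, 0.1972]
ee_rot: [0.999, -0.047, 0.0, 0.0]
contact_force: [-0.2, -0.1, 0.1]
opening: -0.0003
grip_force: 0.0
```

```bash
python3 - <<'E'
import numpy as np
for p0 in(157,193,229):
    a=np.radians(p0);b=np.radians(p0+3*np.arange(1,13))
    print(p0,np.c_[np.cos(b)-np.cos(a),np.sin(b)-np.sin(a)].dot(.0975/.12).round(3).tolist())
E
```

```text
157 [[-0.016, -0.04], [-0.029, -0.08], [-0.04, -0.121], [-0.05, -0.162], [-0.057, -0.204], [-0.061, -0.247], [-0.064, -0.289], [-0.064, -0.332], [-0.063, -0.374], [-0.059, -0.416], [-0.052, -0.459], [-0.044, -0.5]]
193 [[0.011, -0.041], [0.023, -0.082], [0.038, -0.122], [0.055, -0.161], [0.074, -0.199], [0.095, -0.236], [0.118, -0.272], [0.143, -0.306], [0.169, -0.339], [0.197, -0.371], [0.227, -0.402], [0.259, -0.43]]
229 [[0.033, -0.027], [0.067, -0.052], [0.102, -0.076], [0.139, -0.097], [0.177, -0.117], [0.216, -0.135], [0.255, -0.15], [0.295, -0.164], [0.336, -0.175], [0.378, -0.184], [0.42, -0.191], [0.462, -0.196]]
```

jog_arm:
  commands:
    - {"slide": [-0.016, -0.04, 0], "turn": [0, 0, 0.025], "hand": -1}
    - {"slide": [-0.029, -0.08, 0], "turn": [0, 0, 0.05], "hand": -1}
    - {"slide": [-0.04, -0.121, 0], "turn": [0, 0, 0.075], "hand": -1}
    - {"slide": [-0.05, -0.162, 0], "turn": [0, 0, 0.1], "hand": -1}
    - {"slide": [-0.057, -0.204, 0], "turn": [0, 0, 0.125], "hand": -1}
    - {"slide": [-0.061, -0.247, 0], "turn": [0, 0, 0.15], "hand": -1}
    - {"slide": [-0.064, -0.289, 0], "turn": [0, 0, 0.175], "hand": -1}
    - {"slide": [-0.064, -0.332, 0], "turn": [0, 0, 0.2], "hand": -1}
    - {"slide": [-0.063, -0.374, 0], "turn": [0, 0, 0.225], "hand": -1}
    - {"slide": [-0.059, -0.416, 0], "turn": [0, 0, 0.25], "hand": -1}
    - {"slide": [-0.052, -0.459, 0], "turn": [0, 0, 0.275], "hand": -1}
    - {"slide": [-0.044, -0.5, 0], "turn": [0, 0, 0.3], "hand": -1}

```text
time: 4.8
ee_pos: [0.4802, -0.0669, 0.1977]
ee_rot: [0.964, 0.265, 0.001, 0.0]
contact_force: [0.1, -0.1, -0.7]
opening: -0.0
grip_force: 0.0
```

```bash
python3 - <<'E'
from ang import *
o=get_obs();print(o["time"],o["ee_pos"],o["ee_rot"],o["contact_force"])
c=np.array([.576,-.045])
for i,n in enumerate(("scene","side")):
    f=grab_frame(n); measure(f,c)
    if i==0:a=f["image"][165:345,215:395,::-1]
    else:b=f["image"][130:310,240:420,::-1]
cv2.imwrite("pics/c3.png",np.hstack([cv2.resize(a,(400,400)),cv2.resize(b,(400,400))]))
E
```

```text
4.8 [ 0.48021218 -0.06689932  0.19768495] [9.64265755e-01 2.64935351e-01 8.22172409e-04 3.70631164e-04] [ 0.08005423 -0.12367834 -0.66524707]
rim [577.3 -44.5] 75.7 cup [ 0.5063 -0.0747] rad 76.3 ang -156.9 r 0.0758 div [ 55.3 175.3 295.3] 288 1975
rim [573.7 -45.6] 75.8 cup [ 0.5055 -0.0785] rad 72.8 ang -154.6 r 0.0781 div [ 55.3 175.3 295.3] 152 1068
```

View pics/c3.png

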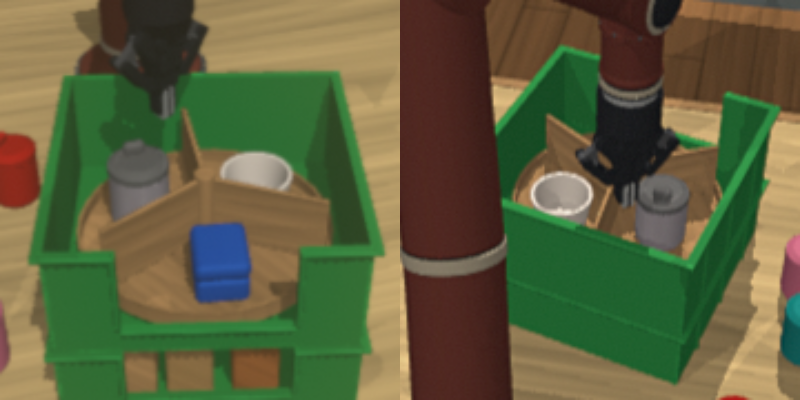

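The picture shows the tip went over the divider without touching it: the turntable hasn't moved (dividers still at 175.3°) and there was no force. So the tip is higher than I assumed. I'll measure it.

```bash
python3 - <<'E'
from h import *
o=get_obs();p=o["ee_pos"];T=R.from_quat(o["ee_rot"]).as_matrix();print(T.round(3))
for n in("scene","side"):
    f=grab_frame(n);P=cloud(f);hsv=cv2.cvtColor(f["image"],cv2.COLOR_RGB2HSV)
    d=(P-p)@T
    m=(abs(d[...,0])<.02)&(abs(d[...,1])<.03)&(d[...,2]<.05)&(d[...,2]>-.06)&(hsv[...,1]<90)
    q=d[m]; print(n,m.sum(),"along z max",np.sort(q[:,2])[-12:].round(4), "y",np.percentile(q[q[:,2]>-.02][:,1],[2,98]) if (q[:,2]>-.02).any() else "")
    # project TCP and tip
    oo,M=cam(f)
    for dz in(0,.014):
        w=(p+T[:,2]*dz-oo)@M; s=np.array([w[0]/-w[2],-w[1]/-w[2]]); s*=1+f["k1"]*(s@s); uv=np.array([f["cx"]+f["fx"]*s[0],f["cy"]+f["fy"]*s[1]])
        print(dz,uv, P[int(uv[1])-2,int(uv[0])].round(3),f["image"][int(uv[1])-2,int(uv[0])])
E
```

```text
[[ 0.861  0.508  0.002]
 [ 0.508 -0.861 -0.001]
 [ 0.002  0.002 -1.   ]]
scene 125 along z max [-0.0304 -0.0302 -0.0298 -0.0284 -0.0283 -0.0282 -0.0275 -0.0264 -0.0262
 -0.026  -0.0252 -0.0012] y [0.02913135 0.02913135]
0 [287.58987983 223.76003951] [ 0.419 -0.056  0.164] [37 84 40]
0.014 [287.78473963 228.32865763] [ 0.415 -0.056  0.145] [37 84 40]
side 98 along z max [-0.0269 -0.0018  0.0005  0.0023  0.0024  0.0088  0.0135  0.0292  0.0314
  0.0326  0.0371  0.0476] y [0.02768255 0.02987669]
0 [340.30645036 227.53226772] [ 0.568 -0.055  0.122] [105  80  51]
0.014 [340.1538454  231.14817514] [ 0.555 -0.057  0.118] [113  85  57]
```

Both views put the true tip about 25 mm above the reported TCP (z about 0.223), which explains the pass over the 0.200 divider. I'll go back to the ramekin side at this height, then lower by a measured amount.

jog_arm:
  commands:
    - {"slide": [0.04, 0.15, 0], "turn": [0, 0, -0.06], "hand": -1}
    - {"slide": [0.04, 0.3, 0], "turn": [0, 0, -0.12], "hand": -1}
    - {"slide": [0.044, 0.45, 0], "turn": [0, 0, -0.18], "hand": -1}
    - {"slide": [0.044, 0.5, 0], "turn": [0, 0, -0.24], "hand": -1}
    - {"slide": [0.044, 0.5, 0], "turn": [0, 0, -0.3], "hand": -1}
    - {"slide": [0.044, 0.5, 0], "turn": [0, 0, -0.3], "hand": -1}
    - {"slide": [0.044, 0.5, -0.15], "turn": [0, 0, -0.3], "hand": -1}
    - {"slide": [0.044, 0.5, -0.25], "turn": [0, 0, -0.3], "hand": -1}
    - {"slide": [0.044, 0.5, -0.25], "turn": [0, 0, -0.3], "hand": -1}
    - {"slide": [0.044, 0.5, -0.25], "turn": [0, 0, -0.3], "hand": -1}

```text
time: 6.0
ee_pos: [0.4848, -0.0065, 0.1668]
ee_rot: [0.999, -0.047, -0.0, 0.0]
contact_force: [-0.1, 0.5, 0.5]
opening: 0.0001
grip_force: 0.0
```

```bash
python3 - <<'E'
from h import *
o=get_obs();p=o["ee_pos"];T=R.from_quat(o["ee_rot"]).as_matrix();print(p,o["contact_force"])
for i,n in enumerate(("scene","side")):
    f=grab_frame(n);P=cloud(f);im=f["image"]
    if i==0:a=im[185:275,265:355,::-1]
    else:b=im[160:250,280:370,::-1]
    d=P-p
    m=(np.hypot(d[...,0],d[...,1])<.022)&(d[...,2]>-.02)&(d[...,2]<.08)
    v,u=np.nonzero(m);k=np.argsort(d[m][:,2])[:12]
    print(n,[(int(u[j]),int(v[j]),d[m][j].round(3).tolist()) for j in k[::2]])
cv2.imwrite("pics/c4.png",np.hstack([cv2.resize(a,(400,400)),cv2.resize(b,(400,400))]))
E
```

```text
[ 0.48483811 -0.00653411  0.16679833] [-0.14505212  0.50581909  0.48113738]
scene [(314, 225, [0.01, 0.004, 0.025]), (311, 225, [0.011, -0.004, 0.027]), (310, 225, [0.012, -0.007, 0.028]), (311, 224, [0.011, -0.004, 0.03]), (313, 223, [0.009, 0.002, 0.03]), (312, 224, [0.012, -0.002, 0.03])]
side [(316, 228, [0.018, 0.012, -0.007]), (316, 226, [-0.006, 0.007, 0.026]), (317, 226, [-0.01, 0.003, 0.03]), (320, 226, [-0.009, -0.005, 0.031]), (321, 225, [-0.005, -0.007, 0.031]), (315, 224, [-0.006, 0.009, 0.033])]
```

View pics/c4.png

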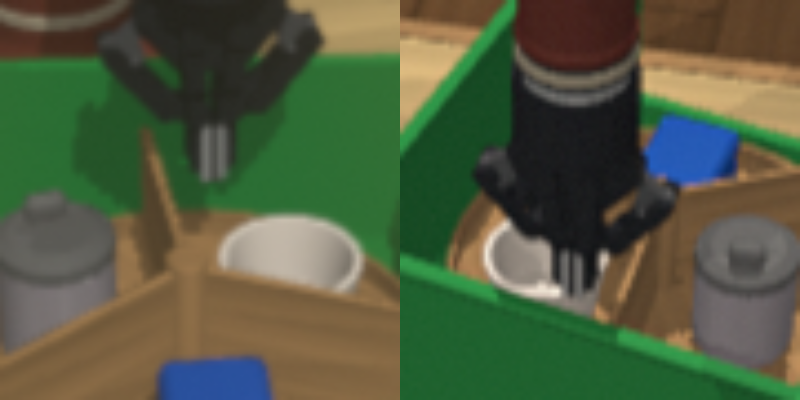

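Tip is at z about 0.191 (TCP + 24 mm in both views), over the ramekin side and clear of it. I'll lower 6 mm more, then push along the arc.

jog_arm:
  commands:
    - {"slide": [-0.016, -0.04, -0.05], "turn": [0, 0, 0.025], "hand": -1}
    - {"slide": [-0.029, -0.08, -0.05], "turn": [0, 0, 0.05], "hand": -1}
    - {"slide": [-0.04, -0.121, -0.05], "turn": [0, 0, 0.075], "hand": -1}
    - {"slide": [-0.05, -0.162, -0.05], "turn": [0, 0, 0.1], "hand": -1}
    - {"slide": [-0.057, -0.204, -0.05], "turn": [0, 0, 0.125], "hand": -1}
    - {"slide": [-0.061, -0.247, -0.05], "turn": [0, 0, 0.15], "hand": -1}
    - {"slide": [-0.064, -0.289, -0.05], "turn": [0, 0, 0.175], "hand": -1}
    - {"slide": [-0.064, -0.332, -0.05], "turn": [0, 0, 0.2], "hand": -1}
    - {"slide": [-0.063, -0.374, -0.05], "turn": [0, 0, 0.225], "hand": -1}
    - {"slide": [-0.059, -0.416, -0.05], "turn": [0, 0, 0.25], "hand": -1}
    - {"slide": [-0.052, -0.459, -0.05], "turn": [0, 0, 0.275], "hand": -1}
    - {"slide": [-0.044, -0.5, -0.05], "turn": [0, 0, 0.3], "hand": -1}

```text
time: 7.3
ee_pos: [0.4797, -0.0663, 0.1613]
ee_rot: [0.964, 0.265, 0.0, -0.0]
contact_force: [-0.1, 1.0, 0.6]
opening: 0.0
grip_force: 0.4
```

```bash
cat >> ang.py <<'E'
def divs():
    c=np.array([.576,-.045])
    for n in("scene","side"):
        f=grab_frame(n); P=cloud(f);hsv=cv2.cvtColor(f["image"],cv2.COLOR_RGB2HSV)
        d=P[...,:2]-c; rr=np.hypot(d[...,0],d[...,1])
        w=(hsv[...,0]<22)&(hsv[...,1]>60)&(rr<.136)&(rr>.04)&(abs(P[...,2]-.199)<.005)
        a=np.degrees(np.arctan2(d[w][:,1],d[w][:,0]))%120
        z=np.angle(np.mean(np.exp(1j*np.radians(3*a))));m=np.degrees(z)/3
        b=(np.degrees(np.arctan2(d[w][:,1],d[w][:,0]))).round(-1); print(n,"mod120",round(m%120,1),dict(zip(*[x.tolist() for x in np.unique(b,return_counts=True)])))
E
python3 -c "
from ang import *
divs()"
```

```text
scene mod120 82.7 {-160.0: 60, -150.0: 18, -100.0: 1, -90.0: 2, -40.0: 77, -30.0: 15, 80.0: 103}
side mod120 84.4 {-170.0: 4, -160.0: 24, -150.0: 6, -100.0: 1, -90.0: 1, -40.0: 39, -30.0: 3, 80.0: 26, 90.0: 56, 100.0: 1}
```

It's engaged: the dividers have turned by about 28° with about 1 N. I'll continue the arc.

jog_arm:
  commands:
    - {"slide": [0.011, -0.041, 0], "turn": [0, 0, 0.025], "hand": -1}
    - {"slide": [0.023, -0.082, 0], "turn": [0, 0, 0.05], "hand": -1}
    - {"slide": [0.038, -0.122, 0], "turn": [0, 0, 0.075], "hand": -1}
    - {"slide": [0.055, -0.161, 0], "turn": [0, 0, 0.1], "hand": -1}
    - {"slide": [0.074, -0.199, 0], "turn": [0, 0, 0.125], "hand": -1}
    - {"slide": [0.095, -0.236, 0], "turn": [0, 0, 0.15], "hand": -1}
    - {"slide": [0.118, -0.272, 0], "turn": [0, 0, 0.175], "hand": -1}
    - {"slide": [0.143, -0.306, 0], "turn": [0, 0, 0.2], "hand": -1}
    - {"slide": [0.169, -0.339, 0], "turn": [0, 0, 0.225], "hand": -1}
    - {"slide": [0.197, -0.371, 0], "turn": [0, 0, 0.25], "hand": -1}
    - {"slide": [0.227, -0.402, 0], "turn": [0, 0, 0.275], "hand": -1}
    - {"slide": [0.259, -0.43, 0], "turn": [0, 0, 0.3], "hand": -1}

```text
time: 8.6
ee_pos: [0.5106, -0.1178, 0.161]
ee_rot: [0.835, 0.55, -0.0, -0.0]
contact_force: [-0.7, 0.2, 0.5]
opening: 0.0
grip_force: 0.4
```

jog_arm:
  commands:
    - {"slide": [0.033, -0.027, 0], "turn": [0, 0, 0.025], "hand": -1}
    - {"slide": [0.067, -0.052, 0], "turn": [0, 0, 0.05], "hand": -1}
    - {"slide": [0.102, -0.076, 0], "turn": [0, 0, 0.075], "hand": -1}
    - {"slide": [0.139, -0.097, 0], "turn": [0, 0, 0.1], "hand": -1}
    - {"slide": [0.177, -0.117, 0], "turn": [0, 0, 0.125], "hand": -1}
    - {"slide": [0.216, -0.135, 0], "turn": [0, 0, 0.15], "hand": -1}
    - {"slide": [0.255, -0.15, 0], "turn": [0, 0, 0.175], "hand": -1}
    - {"slide": [0.295, -0.164, 0], "turn": [0, 0, 0.2], "hand": -1}
    - {"slide": [0.336, -0.175, 0], "turn": [0, 0, 0.225], "hand": -1}
    - {"slide": [0.378, -0.184, 0], "turn": [0, 0, 0.25], "hand": -1}
    - {"slide": [0.378, -0.184, 0], "turn": [0, 0, 0.25], "hand": -1}

```text
time: 9.7
ee_pos: [0.5567, -0.1402, 0.161]
ee_rot: [0.665, 0.746, 0.0, 0.0]
contact_force: [0.0, 0.8, 0.3]
opening: -0.0002
grip_force: 0.0
```

```bash
python3 -c "
from ang import *
divs()
c=np.array([.576,-.045])
for n in('scene','side'):
    f=grab_frame(n);P=cloud(f);hsv=cv2.cvtColor(f['image'],cv2.COLOR_RGB2HSV)
    d=P-[.656,-.065,0]
    m=(np.hypot(d[...,0],d[...,1])<.07)&(P[...,2]>.195)&(P[...,2]<.212)&(hsv[...,1]<60)&(hsv[...,2]>50)
    e,r=cv2.minEnclosingCircle((P[m][:,:2]*1000).astype(np.float32));v=np.array(e)/1000-c
    print(n,m.sum(),e,r,np.degrees(np.arctan2(v[1],v[0])),np.hypot(*v))
    if n=='scene': a=f['image'][165:345,215:395,::-1]
    else: b=f['image'][130:310,240:420,::-1]
cv2.imwrite('pics/c5.png',np.hstack([cv2.resize(a,(400,400)),cv2.resize(b,(400,400))]))
"
```

```text
scene mod120 31.2 {-90.0: 122, -80.0: 9, -50.0: 8, -40.0: 2, -30.0: 1, 30.0: 116, 150.0: 44}
side mod120 30.5 {-110.0: 1, -100.0: 4, -90.0: 60, -0.0: 1, 30.0: 42, 150.0: 33, 160.0: 11}
scene 452 (641.7886352539062, -62.57532501220703) 52.600704193115234 -14.957179968395947 0.0680957897219515
side 266 (639.1544189453125, -82.43936157226562) 36.832550048828125 -30.660416830109842 0.07341788901391062
```

View pics/c5.png

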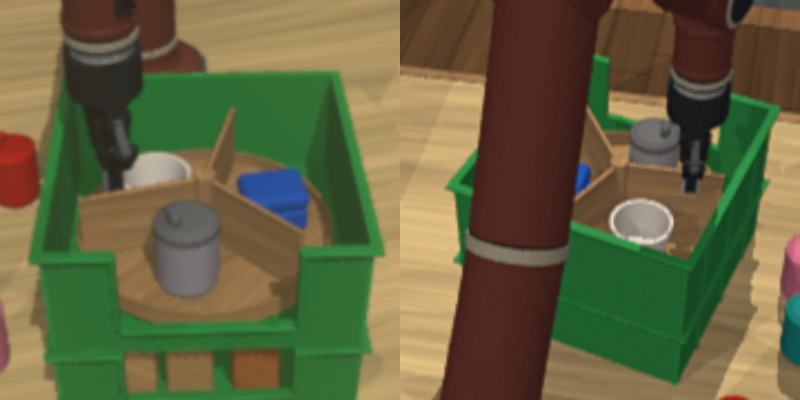

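The cup (186,245 in the left crop) is now near the front. The dividers read -89°, so the cup's compartment centre is at -29°, about 15° short of -14.2°. I'll push 12° more, slower.

jog_arm:
  commands:
    - {"slide": [0.028, -0.005, 0], "turn": [0, 0, 0.017], "hand": -1}
    - {"slide": [0.056, -0.009, 0], "turn": [0, 0, 0.033], "hand": -1}
    - {"slide": [0.084, -0.012, 0], "turn": [0, 0, 0.05], "hand": -1}
    - {"slide": [0.113, -0.014, 0], "turn": [0, 0, 0.067], "hand": -1}
    - {"slide": [0.141, -0.015, 0], "turn": [0, 0, 0.083], "hand": -1}
    - {"slide": [0.155, -0.015, 0], "turn": [0, 0, 0.092], "hand": -1}
    - {"slide": [0.169, -0.015, 0], "turn": [0, 0, 0.1], "hand": -1}
    - {"slide": [0.169, -0.015, 0], "turn": [0, 0, 0.1], "hand": -1}

```text
time: 10.7
ee_pos: [0.5767, -0.1419, 0.1608]
ee_rot: [0.583, 0.812, 0.0, 0.0]
contact_force: [-1.1, 0.8, -0.0]
opening: 0.0001
grip_force: 0.0
```

```bash
cat > fin.py <<'E'
from ang import *
divs()
c=np.array([.576,-.045])
for n in('scene','side'):
    f=grab_frame(n);P=cloud(f);hsv=cv2.cvtColor(f['image'],cv2.COLOR_RGB2HSV)
    d=P-[.652,-.066,0]
    m=(np.hypot(d[...,0],d[...,1])<.06)&(P[...,2]>.19)&(P[...,2]<.225)&(hsv[...,1]<60)&(hsv[...,2]>50)
    k,lab,st,ce=cv2.connectedComponentsWithStats(m.astype(np.uint8)); j=1+np.argmax(st[1:,4]); m=lab==j
    q=P[m][:,:2]; lo,hi=np.percentile(q,[1,99],0)
    e,r=cv2.minEnclosingCircle((q*1000).astype(np.float32));v=np.array(e)/1000-c; w=(lo+hi)/2-c
    print(n,m.sum(),ce[j],r,np.degrees(np.arctan2(v[1],v[0])),np.hypot(*v),'box',np.degrees(np.arctan2(w[1],w[0])),hi-lo)
    if n=='scene':
        # inner edges of the dipped front: green at z>.2 by front wall, tower frame
        t=np.radians(-14.2); u=np.array([np.cos(t),np.sin(t)]); s=np.array([-u[1],u[0]])
        D=P[...,:2]-c; a=D@u; b=D@s
        g=(hsv[...,0]>45)&(hsv[...,0]<80)&(hsv[...,1]>120)&(a>.14)&(a<.165)&(P[...,2]>.17)&(P[...,2]<.226)&(abs(b)<.15)
        print('gap edges',np.percentile(b[g&(b<0)],99),np.percentile(b[g&(b>0)],1),'cup lateral',((lo+hi)/2-c)@s,v@s)
o=get_obs();print(o['time'],o['ee_pos'],o['contact_force'])
E
python3 fin.py
```

```text
scene mod120 42.2 {-80.0: 117, -70.0: 11, -40.0: 10, -30.0: 1, 30.0: 1, 40.0: 110, 160.0: 40}
side mod120 41.1 {-100.0: 1, -90.0: 1, -80.0: 52, -30.0: 1, 40.0: 10, 50.0: 2, 160.0: 37, 170.0: 7}
scene 532 [304.82706767 266.53195489] 34.40300750732422 -17.156651826378607 0.0790709428762991 box -17.63233908934433 [0.05912296 0.06201682]
gap edges -0.08487114552126264 0.08634668088456747 cup lateral -0.004859224134935301 -0.004078511639425443
side 304 [350.23026316 189.54934211] 36.01805114746094 -18.254794238533158 0.07198703299580425 box -20.75751794110947 [0.06136251 0.06301897]
10.9 [ 0.57641507 -0.14182081  0.1608529 ] [ 0.36694578 -0.06050444 -0.34208624]
```

The gap's edges are symmetric about -14.2°, which confirms the tower yaw. The cup is about 3.5° short, so I'll nudge it the rest.

jog_arm:
  commands:
    - {"slide": [0.014, 0, 0], "turn": [0, 0, 0.008], "hand": -1}
    - {"slide": [0.028, 0.001, 0], "turn": [0, 0, 0.016], "hand": -1}
    - {"slide": [0.04, 0.002, 0], "turn": [0, 0, 0.024], "hand": -1}
    - {"slide": [0.048, 0.003, 0], "turn": [0, 0, 0.029], "hand": -1}
    - {"slide": [0.048, 0.003, 0], "turn": [0, 0, 0.029], "hand": -1}
    - {"slide": [0.048, 0.003, 0], "turn": [0, 0, 0.029], "hand": -1}

```text
time: 11.5
ee_pos: [0.5823, -0.1413, 0.1608]
ee_rot: [0.558, 0.83, 0.0, 0.0]
contact_force: [-0.8, 0.0, 0.1]
opening: -0.0002
grip_force: 0.0
```

```bash
python3 fin.py
```

```text
scene mod120 45.3 {-90.0: 2, -80.0: 34, -70.0: 96, -40.0: 7, -30.0: 3, 40.0: 93, 50.0: 22, 160.0: 21, 170.0: 20}
side mod120 44.3 {-90.0: 3, -80.0: 43, -70.0: 8, -30.0: 2, 40.0: 2, 50.0: 5, 160.0: 7, 170.0: 40}
scene 533 [306.80675422 266.54409006] 34.415504455566406 -13.547527983527855 0.07935451019619287 box -14.616544366903208 [0.05965137 0.06215186]
gap edges -0.08495347391167493 0.08643272258965652 cup lateral -0.0005900606329574155 0.0009036525665950638
side 308 [348.80519481 189.03896104] 35.28627395629883 -16.164678764700156 0.07307343133391284 box -16.97841828205317 [0.06369899 0.06211346]
11.7 [ 0.58214044 -0.14130107  0.16078235] [-0.21125747  0.06479749 -1.21228568]
```

The cup is centred within about 1–2 mm of the gap's middle. I'll back off the divider and then raise clear.

jog_arm:
  commands:
    - {"slide": [-0.04, 0, 0], "turn": [0, 0, 0], "hand": -1}
    - {"slide": [-0.08, 0, 0], "turn": [0, 0, 0], "hand": -1}
    - {"slide": [-0.08, 0, 0.2], "turn": [0, 0, 0], "hand": -1}
    - {"slide": [-0.08, 0, 0.5], "turn": [0, 0, 0], "hand": -1}
    - {"slide": [-0.08, 0, 0.8], "turn": [0, 0, 0], "hand": -1}
    - {"slide": [-0.08, 0, 1], "turn": [0, 0, 0], "hand": -1}
    - {"slide": [-0.08, 0, 1], "turn": [0, 0, 0], "hand": -1}

```text
time: 12.4
ee_pos: [0.5742, -0.1423, 0.2852]
ee_rot: [0.559, 0.829, 0.002, 0.004]
contact_force: [0.2, -0.1, -0.3]
opening: 0.0004
grip_force: 0.0
```

jog_arm:
  commands:
    - {"slide": [-0.4, -0.3, 0.4], "turn": [0, 0, 0], "hand": -1}
    - {"slide": [-0.8, -0.6, 0.6], "turn": [0, 0, 0], "hand": -1}
    - {"slide": [-0.8, -0.9, 0.6], "turn": [0, 0, 0], "hand": -1}
    - {"slide": [-0.8, -0.9, 0.6], "turn": [0, 0, 0], "hand": -1}
    - {"slide": [-0.8, -0.9, 0.6], "turn": [0, 0, 0], "hand": -1}
    - {"slide": [-0.8, -0.9, 0.6], "turn": [0, 0, 0], "hand": -1}

```text
time: 13.0
ee_pos: [0.4763, -0.2483, 0.3517]
ee_rot: [0.558, 0.83, 0.001, -0.001]
contact_force: [0.4, 0.6, -0.5]
opening: -0.0002
grip_force: 0.0
```

```bash
python3 fin.py; python3 -c "
from h import *
cv2.imwrite('pics/e.png',grab_frame('scene')['image'][:,:,::-1])"
```

```text
scene mod120 45.3 {-80.0: 29, -70.0: 91, -40.0: 7, -30.0: 3, 40.0: 99, 50.0: 23, 160.0: 21, 170.0: 18}
side mod120 44.0 {-90.0: 1, -80.0: 79, -70.0: 10, -30.0: 2, 40.0: 1, 50.0: 3, 160.0: 9, 170.0: 36}
scene 535 [306.77943925 266.63738318] 35.3331413269043 -15.01359944533944 0.07766683144990656 box -14.612515088226644 [0.05843127 0.06230706]
gap edges -0.08489318281415116 0.08644639318151921 cup lateral -0.0005855416838042166 -0.001102831097782208
side 309 [348.75080906 189.11003236] 36.348323822021484 -15.616369756901252 0.0734316246212249 box -16.588453570568436 [0.06392293 0.06214349]
13.2 [ 0.47715919 -0.24750816  0.3518009 ] [-0.32318064  0.95644283  0.38926356]
```

View pics/e.png

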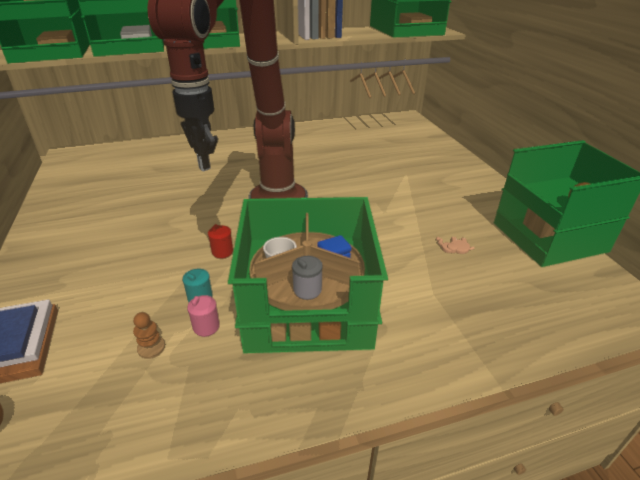

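The picture shows the cup at (307,277), centred in the dipped front. The rattle (148,335) and teether (456,245) haven't moved, and the hand is clear.

```bash
python3 -c "
from station import *
print(finish_job())"
```

```text
the job is handed in; nothing more can be done
None
```

The steel cup now stands in the middle of the dipped front, about 1–2 mm off centre by the cameras; the hand is clear, nothing else was moved, and the job is handed in at about 13 s.

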